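Retrieve the grinding disc from behind the extraction guard and refit it

ROBOT

A 6-joint arm with a two-finger parallel gripper is mounted at the origin on the work surface. World frame = base frame: x ahead of the robot, y to its left, z up, the work surface at z = 0. Lengths are in m, angles in degrees, forces in N, time in s.
With the tool pointing down it reaches from about 0.25 to 0.725 m from the base axis. Payload 9.7 kg.
Tool frame: the origin (TCP) lies at the very end of the fingers, on their centre line; the grasp point (between the pads) lies 19 mm behind it (bot.hold_point_z is the distance from the TCP to the grasp point, in m); z points along the fingers, y is the line along which they close (so a half turn about z gives the same grasp; the last joint's range is limited). The gripper opens to 85 mm and grips with 20 to 120 N. Pads are 22 mm wide; open, the fingers measure 114 mm over their backs; the gripper's body (76 mm by 85 mm) begins 54 mm behind the grasp point. The pads swing forward as they close: fully open they stand 13 mm farther back than shut.
Start: joints at [63.942, 4.979, 10.078, 95.1, 0, 90], TCP at [0.242, 0.494, 0.231] pointing down, gripper open.
Joint ranges: [-179.16, 179.16], [-48.56, 103.87], [-65.8, 70.77], [-126.05, 130.52], [-82.76, 87.17], [-180, 180]. Speed limits (degrees/s): [127.2, 127.2, 147.25, 180, 180, 180].

INTERFACE

Orientations are given as [roll, pitch, yaw] about the fixed x, y, z axes, in that order (R = Rz(yaw) Ry(pitch) Rx(roll)).
In Python, from workcell import bot gives the robot as it stands.
- The arm moves only by the tool play_rows, never from a script. Its argument "targets" is a list of rows, each an object with "grip": the closure in counts, from 0 (fully open) to 255 (shut); "linear": the shift along the world's x, y, z in cm, a list of three; "delta_rot": the turn, a rotation vector about the world's x, y, z in rad, a list of three. A call has 1 to 10 rows; each row is the pose to reach, as a shift and turn from the pose commanded when the call began; what a row does not reach only later rows make up. A row lasts 1/10 s, in which the tool goes at most 50 mm and 8.59 degrees, less where a joint would pass 70% of its speed; a pose out of reach is approached as far as the arm can. A call with a gripper value outside its range is refused whole. The fingers move at their own pace and stop on an object; "force" is the grip in N (left out, the last holds). Time passes only in rows, so rows that repeat a pose let the fingers close. It gives the time, the measured TCP pose, the force, the opening and the grip force at its end, in the units of the state.
- bot.get_obs(): the state, without advancing time (a new reading comes with each control period).
- bot.camera(name): name is "scene" or "side" or "wrist"; returns a dict with "color" (420x560x3 uint8, red, green, blue), "range_z" (420x560 float32, m along the optical axis (not along the pixel's ray), 0 where there is no reading), "fov_y" (degrees; the focal length in pixels is half the picture's height over the tangent of half this angle, whatever the lens; pixels are square), "cx", "cy" (the principal point, pixels), "world_to_cam" (4x4, takes a point from world to camera coordinates). Camera axes: x right, y up, looking along -z (the intrinsics and any distortion apply to the point x, -y, -z); pixel columns grow to the right and rows downward; lengths in m; the calibration is good to about 2 mm. A picture is of the moment at which its call begins.
- bot.job_done(): hands the job in; it is judged then, once.
Trained networks look in a picture, given as the dict that the camera call returned (one of the last four; its "shot" number tells which), for a name from the list of things; names that differ only in an ending like _2 or _b are one class to them, and where a whole thing is asked for, a point or a joint stands for the part that bears it (a point fixed in the world has none). Each returns a list of dicts, best first, with "conf" (0 to 1); they miss things now and then, are a little off and sometimes report something else, mostly with a low value. They report only what shows in the picture. A call takes as long as a camera call.
- bot.search_frame(picture, target): "box" ([left, top, right, bottom] in pixels, round what is visible of it).
- bot.trace(picture, target): "pixels" (420x560 bool, what is visible of it) and "box" ([left, top, right, bottom] in pixels, round what is visible of it).
- bot.pinpoint(picture, target): "pixel" ([column, row] in pixels: a listed point, or the origin of a listed thing).
The state is a dict: "time": time; "q": joint angles; "qd": joint speeds; "joint_efforts": joint torques, N m; "ee_pos": TCP position; "tcp_rot": TCP orientation; "wrist_force": force on the tool from outside, world axes, zero at the start; "torque": the same for the moment, N m; "opening": finger opening in m; "grasp_force": force on a finger pad.
Only numpy, scipy, OpenCV 4.12 (cv2) and the standard library are available. Lean on these libraries where they do the work, as an engineer would, in place of code of your own. Each camera call takes 0.05 s, during which the arm holds its last target. There are 200 camera calls.

TASK

The yellow grinding disc has slid under the fixed wire guard: with the orange-handled hooked rod, draw the whole disc out onto the open bench, not touching it with the fingers until it is out. Fit the disc fully down on the grinder's spindle, hub up, and only then the red clamp knob, wide flange down, fully down on the hub. Leave the rod lying flat on the bench clear of the guard, everything let go, and the models, bowl, jar, articulator and spatula where they stand.

Things in the scene. Friction and masses are not known exactly. Their poses are not given: they have to be found in the camera images.
- guard: Fixed steel-wire guard. Origin: on the bench, middle of its open mouth; +x leads inwards, y along the mouth. Its roof, of wires along x 31 mm apart, spans x = 0 to 170 mm, underside 47 mm, top 55 mm above the bench. Legs 7 mm thick at the mouth's ends, y = +-126 mm, with side wires along x at 26 mm height; open width 245 mm. The mouth looks towards the robot and to its right.
- guard_back (a point): Middle of the foot of the white extraction box that closes the guard's back, 172 mm inside the mouth; axes as the guard's. The box is 70 mm deep, 270 mm wide, 80 mm high, with a 12 mm pipe flange on top.
- disc: Grinding disc, about 0.28 kg: yellow plate 100 mm across, 8 mm thick, with a brass hub 32 mm across from 8 to 36 mm height; an 18 mm bore runs right through. Origin: centre of the plate's underside, z up its axis. It lies flat, hub up, under the guard, its centre 50 to 75 mm inside the mouth, up to 25 mm off the middle.
- rod: Hooked rod lying flat, 200 mm long, about 0.15 kg. Origin: middle of the underside of its orange handle (80 mm along x, 18 wide, 26 high). A 9 mm steel wire runs on along +x, axis 4.5 mm above the underside, to x = 155 mm, turns to +y as far as y = 51 mm and ends in a lip back towards -x (end at x = 138 mm). The pocket between shank and lip is 42 mm wide, open towards the handle.
- hook_pocket (a point): Where the centre of a 32 mm hub sits when it is in the hook's pocket: x = 134.5 mm, y = 25.5 mm in the rod's frame, at the wire's height; axes as the rod's.
- grinder: Fixed flat grinder: round white casing 170 mm across, 70 mm high, a dark collar 60 mm across on top up to 75 mm, and an upright steel spindle 12 mm thick from there up to 143 mm with a tapered tip. Origin: on the spindle's axis at bench level, z up. A control box (75 x 120 mm, 60 mm high, its controls up to 72 mm) stands against its +x side.
- seat (a point): Top of the collar on the spindle's axis, 75 mm above the bench: the underside of the seated disc's plate comes here. z up.
- knob: Red clamp knob, 0.09 kg: flange 60 mm across and 10 mm thick, above it a grip 36 mm across from 10 to 40 mm height, an 18 mm bore right through. Origin: centre of its underside (the flange's face), z up. It stands upright on the bench; fitted, its underside rests on the disc's hub, 36 mm above the seat.
- model_a: Bystander, loose: plaster dental model with a pale blue band, about 50 x 60 mm, 54 mm high. Origin: middle of its underside.
- model_b: Bystander, loose: plaster dental model with a pink band, about 50 x 60 mm, 54 mm high. Origin: middle of its underside.
- bowl: Bystander, loose: green mixing bowl, 100 mm across, 55 mm high. Origin: middle of its underside.
- spatula: Bystander, loose: plaster spatula 190 mm long, lying along its x. Origin: middle of its underside.
- jar: Bystander, loose: glass jar with blue cap, 70 mm across, 90 mm high. Origin: middle of its underside.
- articulator: Bystander, loose: black jaw articulator on a 100 x 80 mm foot, 130 mm high. Origin: middle of its underside.

How it is judged (in metres and radians):
On the way, in this order (a step that is already met when the one before it is completed fails the run):
1. the rod, not the fingers, is drawing the disc while the disc is still under the guard (contact force between rod and disc above 0.2 N and distance of disc from where it was at the start of the episode above 0.012 m and x of each of disc, hook_pocket in the frame of guard above 0 m), for 0.04 s.
2. the whole disc is out on the open bench, lying flat (x of disc in the frame of guard below -0.05 m and height (world z) of disc below 0.006 m and angle between disc's own z axis and vertical below 0.1 rad), for 0.2 s.
3. the disc is fully down on the spindle, hub up, before the knob is fitted (horizontal distance between disc and seat below 0.006 m and z of disc in the frame of seat between -0.003 and 0.004 m and angle between disc's own z axis and vertical below 0.1 rad and horizontal distance between knob and seat above 0.03 m), for 0.2 s.
4. the knob is fully down on the hub (horizontal distance between each of disc, knob and seat below 0.006 m and z of disc in the frame of seat between -0.003 and 0.004 m and angle between each of disc, knob's own z axis and vertical below 0.1 rad and z of knob in the frame of seat between 0.032 and 0.041 m), for 0.2 s.
At the end, for the whole second after the job is handed in: Disc (hub up) and above it the knob (flange down) on the spindle: each within 6 mm of the axis, tilt under 0.1 rad, disc underside within 3 mm below to 4 mm above the collar, knob underside 32 to 41 mm above it. Rod flat on the bench (below 6 mm), handle and hook not under the guard. All at rest (all of step 4 and height (world z) of rod below 0.006 m and angle between rod's own z axis and vertical below 0.1 rad and (x of rod in the frame of guard below 0 m or y of rod in the frame of guard above 0.13 m or y of rod in the frame of guard below -0.13 m) and (x of hook_pocket in the frame of guard below 0 m or y of hook_pocket in the frame of guard above 0.13 m or y of hook_pocket in the frame of guard below -0.13 m) and linear speed of each of disc, knob, rod below 0.02 m/s); the robot touches nothing.
It fails at once if the fingers touch the disc before its centre is 30 mm out of the guard's mouth (contact force between the fingers and disc above 0.3 N and x of disc in the frame of guard between -0.03 and 0.17 m and y of disc in the frame of guard between -0.12 and 0.12 m and height (world z) of disc below 0.04 m).
It fails at once if a bystander (model, bowl, spatula, jar, articulator) is moved by more than 25 mm (distance of any of model_a, model_b, bowl, spatula, jar, articulator from where it was at the start of the episode above 0.025 m).
It also fails if it takes over 72 s, if anything falls off the work surface, if the arm or the gripper's body presses on something with over 40 N, if the wrist force passes 120 N, or if a joint passes its speed limit or range.

## Working session

There is one attempt and no reset: what is moved stays moved. The work goes in short steps, Python scripts to look and compute and a tool call to move; the robot and the scene stay as the last step left them, time stands still between calls to the robot, and variables do not carry over. Pictures are saved under pics/ and viewed, at most 10 in all, crops included, and the job is handed in when it is done.

Besides the shell and the picture viewer there is one more tool, called after "Call:" as name(argument=value, ...), one argument or row to a line, values as JSON. play_rows: Moves the arm, as the interface text tells. Its arguments: {"type":"object","properties":{"targets":{"type":"array","items":{"type":"object","properties":{"grip":{"type":"number"},"linear":{"type":"array","items":{"type":"number"}},"delta_rot":{"type":"array","items":{"type":"number"}}}}},"force":{"type":"number"}},"required":["targets"]}

```bash
mkdir -p pics; ls; cat > h.py <<'E'
import numpy as np, cv2
from workcell import bot
def snap(n,f=None):
    p=bot.camera(n)
    if f: cv2.imwrite('pics/'+f,p['color'][:,:,::-1])
    return p
def foc(p): return 210/np.tan(np.radians(p['fov_y'])/2)
def ray(p,uv):
    f=foc(p); M=np.linalg.inv(p['world_to_cam'])
    d=M[:3,:3]@np.array([(uv[0]-p['cx'])/f,-(uv[1]-p['cy'])/f,-1]); return M[:3,3],d
def onz(p,uv,z=0):
    o,d=ray(p,uv); return o+d*(z-o[2])/d[2]
def cloud(p):
    f=foc(p); M=np.linalg.inv(p['world_to_cam']); v,u=np.mgrid[:420,:560]; z=p['range_z']
    c=np.stack([(u-p['cx'])/f*z,-(v-p['cy'])/f*z,-z],-1)
    return c@M[:3,:3].T+M[:3,3]
E
python3 - <<'E'
from h import *
np.set_printoptions(precision=4,suppress=True)
print(bot.get_obs()['tcp_rot'])
P={n:snap(n,n+'0.png') for n in('scene','side')}
cv2.imwrite('pics/both.png',cv2.resize(np.hstack([P['scene']['color'],P['side']['color']])[:,:,::-1],(800,300)))
for n,p in P.items():
    print(n,p['fov_y'],p['cx'],p['cy'],{k:v for k,v in p.items() if k not in('color','range_z','world_to_cam')}.keys(), np.linalg.inv(p['world_to_cam'])[:3,3])
    C=cloud(p)
    for t in 'guard guard_back disc rod hook_pocket grinder seat knob model_a bowl spatula jar articulator'.split():
        for r in bot.pinpoint(p,t)[:2]:
            u=r['pixel']; c=C[int(round(u[1])),int(round(u[0]))]
            print(t,round(r['conf'],2),np.array(u).round(1),'z0',onz(p,u,0)[:2],'surf',c)
E
```

```text
pics
[-179.9224   -0.0006  153.9451]
scene 51.66671681726305 283.9464292634243 213.4894697972197 dict_keys(['fov_y', 'cx', 'cy', 'shot']) [ 1.1564 -0.5663  0.955 ]
guard 0.9 [337.6 247.7] z0 [0.621  0.1153] surf [0.6229 0.1149 0.0006]
guard_back 0.74 [354.2 209.6] z0 [0.5451 0.275 ] surf [0.5483 0.2697 0.0038]
disc 0.98 [347.9 228.7] z0 [0.589 0.196] surf [0.6061 0.1737 0.0271]
rod 0.77 [280.  233.1] z0 [0.462  0.0299] surf [0.4686 0.0242 0.0096]
hook_pocket 0.61 [232.6 237.7] z0 [ 0.3797 -0.0884] surf [ 0.3813 -0.0881 -0.0002]
grinder 0.78 [205.7 321.2] z0 [ 0.5658 -0.3143] surf [ 0.61   -0.3324  0.0715]
grinder 0.36 [360.9 158.2] z0 [0.3783 0.5015] surf [0.3992 0.4732 0.0263]
seat 0.95 [199.3 302.2] z0 [ 0.5066 -0.2939] surf [ 0.5651 -0.3191  0.0874]
knob 0.7 [311.7 181.7] z0 [0.3524 0.2736] surf [0.3676 0.2593 0.0158]
model_a 0.81 [204.9 255.2] z0 [ 0.381  -0.1899] surf [ 0.4137 -0.2054  0.0408]
model_a 0.8 [165.6 287.2] z0 [ 0.404  -0.3343] surf [ 0.4335 -0.3422  0.0372]
bowl 0.88 [382.5 169.8] z0 [0.4755 0.5051] surf [0.5092 0.4494 0.0478]
bowl 0.43 [348.5 230.4] z0 [0.5951 0.19
[... 907 characters left out ...]
 [0.3706 0.2564 0.0101]
model_a 0.75 [244.  290.8] z0 [ 0.3917 -0.1933] surf [ 0.3925 -0.2226  0.033 ]
model_a 0.73 [250.7 338.4] z0 [ 0.4028 -0.3346] surf [ 0.4039 -0.3665  0.0456]
bowl 0.83 [264.1 139.3] z0 [0.4834 0.5043] surf [0.4805 0.4485 0.0359]
bowl 0.27 [285.8 175.4] z0 [0.5399 0.2802] surf [0.5399 0.273  0.0068]
spatula 0.6 [325.2 398.4] z0 [ 0.5478 -0.4921] surf [ 0.5395 -0.5224  0.0561]
spatula 0.39 [305.  192.8] z0 [0.5903 0.1845] surf [0.5806 0.1186 0.0511]
jar 0.97 [293.7 143.9] z0 [0.5851 0.4648] surf [0.5712 0.3366 0.0815]
articulator 0.7 [305.4 190.9] z0 [0.5927 0.1938] surf [0.5813 0.1248 0.0537]
articulator 0.58 [235.6 142.9] z0 [0.3819 0.4895] surf [0.3839 0.4561 0.0205]
```

View pics/both.png

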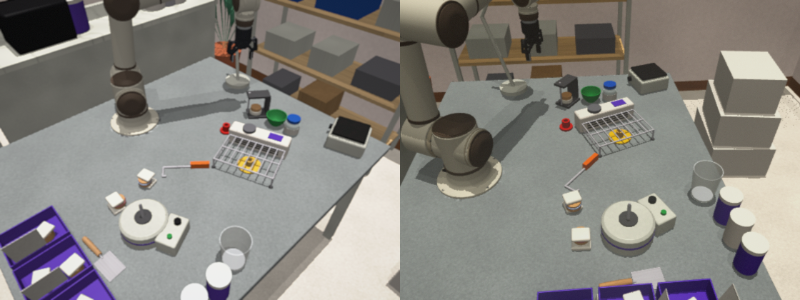

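```bash
python3 - <<'E'
from h import *
np.set_printoptions(precision=4,suppress=True)
for n in('scene','side'):
    p=snap(n); C=cloud(p)
    for t in('disc','rod','knob','grinder'):
        r=bot.trace(p,t)
        if not r: print(n,t,'none'); continue
        m=r[0]['pixels']; c=C[m&(p['range_z']>0)]
        print(n,t,round(r[0]['conf'],2),len(c),np.percentile(c,[2,50,98],axis=0).round(3).tolist())
        hsv=cv2.cvtColor(p['color'],cv2.COLOR_RGB2HSV)
        if t=='disc':
            # plate: yellow, z<.02
            s=m&(C[...,2]<.014)&(C[...,2]>.002)&(hsv[...,1]>120); q=C[s][:,:2].astype(np.float32)
            (cc,rr)=cv2.minEnclosingCircle(q); print(' plate circle',cc,rr,len(q))
            s=m&(C[...,2]>.031)&(C[...,2]<.040); print(' hub top',np.median(C[s],0),s.sum())
        if t=='rod':
            s=m&(hsv[...,0]<20)&(hsv[...,1]>150)&(C[...,2]>.02); q=C[s]; print(' handle top n',len(q),cv2.minAreaRect(q[:,:2].astype(np.float32)),np.median(q,0))
            s=m&~((hsv[...,0]<20)&(hsv[...,1]>120)); q=C[s]; h=cv2.minAreaRect(q[:,:2].astype(np.float32)); print(' wire',h)
        if t=='knob':
            s=m&(C[...,2]>.036)&(C[...,2]<.045); q=C[s][:,:2].astype(np.float32); print(' top',cv2.minEnclosingCircle(q),len(q))
            s=m&(C[...,2]>.007)&(C[...,2]<.013); q=C[s][:,:2].astype(np.float32); print(' flange',cv2.minEnclosingCircle(q),len(q))
        if t=='grinder':
            for a,b in((.066,.0725),(.1,.15)):
                s=(C[...,2]>a)&(C[...,2]<b)&(abs(C[...,0]-.56)<.12)&(abs(C[...,1]+.315)<.1); q=C[s][:,:2].astype(np.float32); print(' z',a,len(q),cv2.minEnclosingCircle(q),q.mean(0), cv2.minAreaRect(q))
E
```

```text
scene disc 0.58 502 [[0.555, 0.131, 0.005], [0.607, 0.176, 0.01], [0.644, 0.226, 0.056]]
 plate circle (0.5985099673271179, 0.18295717239379883) 0.04914337769150734 284
 hub top [0.6035 0.1852 0.0351] 48
scene rod 0.66 406 [[0.368, -0.121, 0.002], [0.453, 0.009, 0.013], [0.492, 0.052, 0.031]]
 handle top n 135 ((0.46319717168807983, 0.02738111838698387), (0.07516103982925415, 0.02216268703341484), 46.19075393676758) [0.4644 0.0256 0.0264]
 wire ((0.7507955431938171, -0.3231548070907593), (0.1965588629245758, 0.9252432584762573), 47.06250762939453)
scene knob 0.61 548 [[0.448, 0.446, 0.009], [0.487, 0.509, 0.038], [0.54, 0.54, 0.058]]
 top ((0.4923962950706482, 0.4946705102920532), 0.05130705237388611) 103
 flange ((0.4909678101539612, 0.49480676651000977), 0.031810350716114044) 22
scene grinder 0.8 5619 [[0.495, -0.396, 0.006], [0.61, -0.313, 0.068], [0.708, -0.219, 0.078]]
 z 0.066 2165 ((0.5780026316642761, -0.2991199791431427), 0.10647941380739212) [ 0.5693 -0.3183] ((0.5797674655914307, -0.3140685558319092), (0.20317061245441437, 0.1642266809940338), 4.655746936798096)
 z 0.1 65 
[... 792 characters left out ...]
0.367, 0.265, 0.015], [0.393, 0.294, 0.043]]
 top ((0.36634573340415955, 0.27691835165023804), 0.019222889095544815) 53
 flange ((0.36909589171409607, 0.2740352153778076), 0.031450651586055756) 85
side grinder 0.76 6220 [[0.479, -0.399, 0.009], [0.574, -0.327, 0.067], [0.697, -0.232, 0.078]]
 z 0.066 2690 ((0.5782339572906494, -0.29832923412323), 0.11026044934988022) [ 0.5595 -0.3216] ((0.5785174369812012, -0.31061244010925293), (0.20618058741092682, 0.16335076093673706), 14.894493103027344)
 z 0.1 79 ((0.5567580461502075, -0.31623899936676025), 0.005697547923773527) [ 0.5568 -0.3181] ((0.5563109517097473, -0.316731333732605), (0.009308085776865482, 0.010566150769591331), 49.915035247802734)
```

Call:
play_rows(
  targets=[
    {"grip": 0, "linear": [22, -46.7, 2], "delta_rot": [0, 0, -1.85]},
    {"grip": 0, "linear": [22, -46.7, 2], "delta_rot": [0, 0, -1.85]},
    {"grip": 0, "linear": [22, -46.7, 2], "delta_rot": [0, 0, -1.85]},
    {"grip": 0, "linear": [22, -46.7, 2], "delta_rot": [0, 0, -1.85]},
    {"grip": 0, "linear": [22, -46.7, 2], "delta_rot": [0, 0, -1.85]},
    {"grip": 0, "linear": [22, -46.7, 2], "delta_rot": [0, 0, -1.85]},
    {"grip": 0, "linear": [22, -46.7, 2], "delta_rot": [0, 0, -1.85]},
    {"grip": 0, "linear": [22, -46.7, 2], "delta_rot": [0, 0, -1.85]},
    {"grip": 0, "linear": [22, -46.7, 2], "delta_rot": [0, 0, -1.85]},
    {"grip": 0, "linear": [22, -46.7, 2], "delta_rot": [0, 0, -1.85]},
  ],
)

```text
time: 2.9
ee_pos: [0.455, 0.04, 0.251]
tcp_rot: [180.0, -0.0, 67.6]
wrist_force: [1.1, 0.8, 0.1]
opening: 0.0854
grasp_force: 0.0
```

Call:
play_rows(
  targets=[
    {"grip": 0, "linear": [0.7, -1.3, 0], "delta_rot": [0, 0, -0.342]},
    {"grip": 0, "linear": [0.7, -1.3, 0], "delta_rot": [0, 0, -0.342]},
    {"grip": 0, "linear": [0.7, -1.3, 0], "delta_rot": [0, 0, -0.342]},
    {"grip": 0, "linear": [0.7, -1.3, 0], "delta_rot": [0, 0, -0.342]},
  ],
)

```text
time: 3.3
ee_pos: [0.4616, 0.0288, 0.2507]
tcp_rot: [180.0, -0.0, 48.3]
wrist_force: [1.0, -1.3, 0.5]
opening: 0.0854
grasp_force: 0.0
```

```bash
python3 - <<'E'
from h import *
np.set_printoptions(precision=4,suppress=True)
o=bot.get_obs(); print(o['time'],o['ee_pos'],o['tcp_rot'])
p=snap('wrist','w1.png'); C=cloud(p); print(np.linalg.inv(p['world_to_cam']))
hsv=cv2.cvtColor(p['color'],cv2.COLOR_RGB2HSV)
s=(hsv[...,0]<20)&(hsv[...,1]>150)&(C[...,2]>.021)&(C[...,2]<.035); q=C[s]
print(len(q),np.median(q,0),cv2.minAreaRect(q[:,:2].astype(np.float32)))
for t in('rod','hook_pocket'):
  for r in bot.pinpoint(p,t)[:1]: print(t,r,onz(p,r['pixel'],0 if t=='rod' else .0045))
E
```

```text
3.3 [0.4616 0.0288 0.2507] [179.9988  -0.0027  48.3405]
[[ 0.7472  0.6408  0.1761  0.5055]
 [-0.6646  0.7205  0.1979  0.0795]
 [-0.0001 -0.2649  0.9643  0.3924]
 [ 0.      0.      0.      1.    ]]
1574 [0.4512 0.042  0.0252] ((0.4272695779800415, 0.14653174579143524), (0.07421750575304031, 0.3052525222301483), 16.172975540161133)
rod {'pixel': [276.5, 174.6], 'conf': 0.62} [0.4614 0.0301 0.    ]
hook_pocket {'pixel': [299.9, 278.3], 'conf': 0.55} [ 0.394  -0.0915  0.0045]
```

View pics/w1.png

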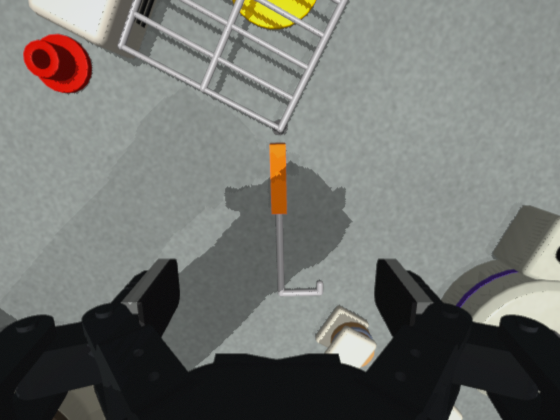

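```bash
python3 - <<'E'
from h import *
np.set_printoptions(precision=4,suppress=True)
p=snap('wrist'); C=cloud(p)
hsv=cv2.cvtColor(p['color'],cv2.COLOR_RGB2HSV)
s=(hsv[...,0]<20)&(hsv[...,1]>150); s[:,:200]=0; s[:,350:]=0; s[240:]=0
v,u=np.nonzero(s); print(len(u),cv2.minAreaRect(np.stack([u,v],1).astype(np.float32)))
for px in [(278,143),(278.7,214)]: print(onz(p,px,.026))
q=C[s&(C[...,2]>.022)]; print(np.median(q,0),cv2.minAreaRect(q[:,:2].astype(np.float32)))
# hook points, centre of wire
for px in [(281,285),(282,291.5),(320,290),(320,282)]: print(onz(p,px,.0045)[:2])
E
```

```text
1098 ((278.2569274902344, 178.50656127929688), (69.38008117675781, 15.886092185974121), 88.45184326171875)
[0.4887 0.0589 0.026 ]
[ 0.4355 -0.0026  0.026 ]
[0.4629 0.0293 0.0251] ((0.47070950269699097, 0.03870864585042), (0.1077229231595993, 0.017759501934051514), 49.74166488647461)
[ 0.3695 -0.0823]
[ 0.3642 -0.0903]
[ 0.4031 -0.1218]
[ 0.4105 -0.1128]
```

Call:
play_rows(
  targets=[
    {"grip": 0, "linear": [0, 0, -5], "delta_rot": [0, 0, 0.026]},
    {"grip": 0, "linear": [0, 0, -10], "delta_rot": [0, 0, 0.026]},
    {"grip": 0, "linear": [0, 0, -15], "delta_rot": [0, 0, 0.026]},
    {"grip": 0, "linear": [0, 0, -20], "delta_rot": [0, 0, 0.026]},
    {"grip": 0, "linear": [0, 0, -23], "delta_rot": [0, 0, 0.026]},
    {"grip": 0, "linear": [0, 0, -24.4], "delta_rot": [0, 0, 0.026]},
    {"grip": 0, "linear": [0, 0, -24.4], "delta_rot": [0, 0, 0.026]},
    {"grip": 0, "linear": [0, 0, -24.4], "delta_rot": [0, 0, 0.026]},
  ],
)

```text
time: 4.3
ee_pos: [0.4625, 0.0292, 0.0082]
tcp_rot: [179.9, -0.1, 49.9]
wrist_force: [0.3, 0.0, -0.2]
opening: 0.0858
grasp_force: 0.0
```

Call:
play_rows(
  targets=[
    {"grip": 255, "linear": [0, 0, 0], "delta_rot": [0, 0, 0]},
    {"grip": 255, "linear": [0, 0, 0], "delta_rot": [0, 0, 0]},
    {"grip": 255, "linear": [0, 0, 0], "delta_rot": [0, 0, 0]},
    {"grip": 255, "linear": [0, 0, 0], "delta_rot": [0, 0, 0]},
    {"grip": 255, "linear": [0, 0, 0], "delta_rot": [0, 0, 0]},
    {"grip": 255, "linear": [0, 0, 0], "delta_rot": [0, 0, 0]},
    {"grip": 255, "linear": [0, 0, 0], "delta_rot": [0, 0, 0]},
    {"grip": 255, "linear": [0, 0, 0], "delta_rot": [0, 0, 0]},
  ],
  force=80,
)

```text
time: 5.1
ee_pos: [0.4619, 0.0291, 0.0072]
tcp_rot: [180.0, -0.0, 49.9]
wrist_force: [-1.5, -0.2, 5.6]
opening: 0.0162
grasp_force: 79.3
```

Call:
play_rows(
  targets=[
    {"grip": 255, "linear": [0, 0, 5], "delta_rot": [0, 0, 0]},
    {"grip": 255, "linear": [0, 0, 10], "delta_rot": [0, 0, -0.15]},
    {"grip": 255, "linear": [2, -1, 14], "delta_rot": [0, 0, -0.3]},
    {"grip": 255, "linear": [5, -2, 14], "delta_rot": [0, 0, -0.44]},
    {"grip": 255, "linear": [8, -4, 14], "delta_rot": [0, 0, -0.58]},
    {"grip": 255, "linear": [11, -6, 14], "delta_rot": [0, 0, -0.72]},
    {"grip": 255, "linear": [14, -8, 14], "delta_rot": [0, 0, -0.86]},
    {"grip": 255, "linear": [17, -10, 14], "delta_rot": [0, 0, -1.0]},
    {"grip": 255, "linear": [20, -10.9, 14], "delta_rot": [0, 0, -1.14]},
    {"grip": 255, "linear": [21.3, -10.9, 14], "delta_rot": [0, 0, -1.28]},
  ],
)

```text
time: 6.1
ee_pos: [0.6621, -0.1409, 0.1448]
tcp_rot: [-176.9, 0.3, -13.3]
wrist_force: [-0.3, 0.5, -1.6]
opening: 0.0163
grasp_force: 78.9
```

Call:
play_rows(
  targets=[
    {"grip": 255, "linear": [0, 0, 0], "delta_rot": [0, 0, -1.16]},
    {"grip": 255, "linear": [0, 0, 0], "delta_rot": [0, 0, -1.16]},
    {"grip": 255, "linear": [0, 0, 0], "delta_rot": [0, 0, -1.16]},
    {"grip": 255, "linear": [0, 0, 0], "delta_rot": [0, 0, -1.16]},
    {"grip": 255, "linear": [0, 0, 0], "delta_rot": [0, 0, -1.16]},
    {"grip": 255, "linear": [0, 0, 0], "delta_rot": [0, 0, -1.16]},
    {"grip": 255, "linear": [0, 0, 0], "delta_rot": [0, 0, -1.16]},
    {"grip": 255, "linear": [0, 0, 0], "delta_rot": [0, 0, -1.16]},
    {"grip": 255, "linear": [0, 0, 0], "delta_rot": [0, 0, -1.16]},
    {"grip": 255, "linear": [0, 0, 0], "delta_rot": [0, 0, -1.16]},
  ],
)

```text
time: 7.1
ee_pos: [0.5739, -0.2772, 0.1472]
tcp_rot: [-162.4, 4.3, -33.5]
wrist_force: [0.7, -0.3, -1.9]
opening: 0.0161
grasp_force: 78.9
```

```bash
python3 - <<'E'
from h import *
np.set_printoptions(precision=4,suppress=True)
o=bot.get_obs(); print(o['time'],o['ee_pos'],o['tcp_rot'],o['opening'])
p=snap('side'); q=snap('wrist')
cv2.imwrite('pics/a2.png',cv2.resize(np.hstack([p['color'],q['color']])[:,:,::-1],(800,300)))
for pp in(p,q):
  C=cloud(pp)
  for t in('rod','hook_pocket','disc'):
    for r in bot.pinpoint(pp,t)[:1]:
        u=r['pixel'];print(t,r,onz(pp,u,0.0 if t=='disc' else .14),C[int(u[1]),int(u[0])])
E
```

```text
7.1 [ 0.5739 -0.2772  0.1472] [-162.4189    4.3197  -33.4822] 0.01611989665541892
rod {'pixel': [323.7, 269.9], 'conf': 0.6} [ 0.5711 -0.27    0.14  ] [ 0.5604 -0.3133  0.1895]
hook_pocket {'pixel': [264.3, 254.1], 'conf': 0.58} [ 0.4441 -0.2101  0.14  ] [ 0.4485 -0.0731  0.0035]
rod {'pixel': [273.2, 257.6], 'conf': 0.76} [ 0.5738 -0.2751  0.14  ] [ 0.5809 -0.2897  0.1643]
disc {'pixel': [50.7, 328.2], 'conf': 0.87} [0.5908 0.1944 0.    ] [0.5924 0.1721 0.0117]
```

View pics/a2.png

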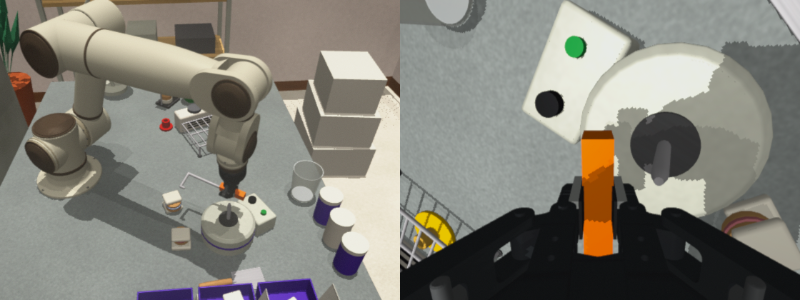

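```bash
python3 - <<'E'
from workcell import bot
o=bot.get_obs(); print(o['q'],o['qd'])
E
```

```text
[-33.36785227  19.91103144  16.73782657  91.10543732  17.5403168
 179.94256136] [ 0.17638796  0.08582392 -0.08266285  0.05658018 -0.05583569 -0.07909833]
```

Call:
play_rows(
  targets=[
    {"grip": 255, "linear": [0, 0, 5], "delta_rot": [0, 0, 0]},
    {"grip": 255, "linear": [0, 0, 8], "delta_rot": [0, 0, 0.15]},
    {"grip": 255, "linear": [0, 0, 8], "delta_rot": [0, 0, 0.3]},
    {"grip": 255, "linear": [0, 0, 8], "delta_rot": [0, 0, 0.45]},
    {"grip": 255, "linear": [0, 0, 8], "delta_rot": [0, 0, 0.6]},
  ],
)

```text
time: 8.0
ee_pos: [0.5752, -0.2761, 0.2275]
tcp_rot: [-162.5, 4.2, 1.4]
wrist_force: [0.2, 0.3, -1.6]
opening: 0.0163
grasp_force: 78.9
```

```bash
cat >> h.py <<'E'
from scipy.spatial.transform import Rotation as Ro
def dr(yaw,roll=180,pitch=0):
    c=Ro.from_euler('xyz',bot.get_obs()['tcp_rot'],degrees=True); t=Ro.from_euler('xyz',[roll,pitch,yaw],degrees=True)
    return (t*c.inv()).as_rotvec().round(3)
E
python3 -c "
from h import *
print(dr(20),dr(80))"
```

```text
[-0.288 -0.13   0.333] [-0.2   -0.277  1.371]
```

Call:
play_rows(
  targets=[
    {"grip": 255, "linear": [1, 2, 0], "delta_rot": [-0.02, -0.028, 0.137]},
    {"grip": 255, "linear": [2, 4, 0], "delta_rot": [-0.04, -0.055, 0.274]},
    {"grip": 255, "linear": [3, 6, 0], "delta_rot": [-0.06, -0.083, 0.411]},
    {"grip": 255, "linear": [4, 8, 0], "delta_rot": [-0.08, -0.11, 0.548]},
    {"grip": 255, "linear": [5, 10, 0], "delta_rot": [-0.1, -0.138, 0.685]},
    {"grip": 255, "linear": [6, 12, 0], "delta_rot": [-0.12, -0.166, 0.823]},
    {"grip": 255, "linear": [7, 14, 0], "delta_rot": [-0.14, -0.194, 0.96]},
    {"grip": 255, "linear": [8, 16, 0], "delta_rot": [-0.16, -0.222, 1.097]},
    {"grip": 255, "linear": [9, 18, 0], "delta_rot": [-0.18, -0.25, 1.234]},
    {"grip": 255, "linear": [10, 19.6, 0], "delta_rot": [-0.2, -0.277, 1.371]},
  ],
)

```text
time: 9.0
ee_pos: [0.6753, -0.0783, 0.2274]
tcp_rot: [179.9, -0.1, 80.0]
wrist_force: [0.3, -0.4, -2.3]
opening: 0.0158
grasp_force: 78.8
```

```bash
python3 -c "
from h import *
o=bot.get_obs();print(o['q'],o['ee_pos'],o['tcp_rot'])
print(dr(150),dr(165))"
```

```text
[-6.63885540e+00  2.41272136e+01  3.27271476e+01  9.85268071e+01
  6.21166225e-02  9.33222924e+01] [ 0.67531551 -0.07828974  0.22737309] [ 1.79930596e+02 -6.62500620e-02  8.00389319e+01]
[-2.000e-03  1.000e-03  1.221e+00] [-0.002  0.     1.483]
```

Call:
play_rows(
  targets=[
    {"grip": 255, "linear": [0, 0, 0], "delta_rot": [0, 0, 1.5]},
    {"grip": 255, "linear": [0, 0, 0], "delta_rot": [0, 0, 1.5]},
    {"grip": 255, "linear": [0, 0, 0], "delta_rot": [0, 0, 1.5]},
    {"grip": 255, "linear": [0, 0, 0], "delta_rot": [0, 0, 1.5]},
    {"grip": 255, "linear": [0, 0, 0], "delta_rot": [0, 0, 1.5]},
    {"grip": 255, "linear": [0, 0, 0], "delta_rot": [0, 0, 1.5]},
    {"grip": 255, "linear": [0, 0, 0], "delta_rot": [0, 0, 1.5]},
    {"grip": 255, "linear": [0, 0, 0], "delta_rot": [0, 0, 1.5]},
    {"grip": 255, "linear": [0, 0, 0], "delta_rot": [0, 0, 1.5]},
    {"grip": 255, "linear": [0, 0, 0], "delta_rot": [0, 0, 1.5]},
  ],
)

```text
time: 10.0
ee_pos: [0.6748, -0.0796, 0.2273]
tcp_rot: [180.0, -0.1, 166.0]
wrist_force: [-0.4, -0.6, -2.0]
opening: 0.0157
grasp_force: 78.8
```

Call:
play_rows(
  targets=[
    {"grip": 255, "linear": [0, 0, 0], "delta_rot": [0, 0, 1.5]},
    {"grip": 255, "linear": [0, 0, 0], "delta_rot": [0, 0, 1.5]},
    {"grip": 255, "linear": [0, 0, 0], "delta_rot": [0, 0, 1.5]},
    {"grip": 255, "linear": [0, 0, 0], "delta_rot": [0, 0, 1.5]},
    {"grip": 255, "linear": [0, 0, 0], "delta_rot": [0, 0, 1.5]},
    {"grip": 255, "linear": [0, 0, 0], "delta_rot": [0, 0, 1.5]},
    {"grip": 255, "linear": [0, 0, 0], "delta_rot": [0, 0, 1.5]},
    {"grip": 255, "linear": [0, 0, 0], "delta_rot": [0, 0, 1.5]},
    {"grip": 255, "linear": [0, 0, 0], "delta_rot": [0, 0, 1.5]},
    {"grip": 255, "linear": [0, 0, 0], "delta_rot": [0, 0, 1.5]},
  ],
)

```text
time: 11.0
ee_pos: [0.6749, -0.0797, 0.2273]
tcp_rot: [180.0, -0.1, -108.1]
wrist_force: [0.5, 0.2, -0.6]
opening: 0.0164
grasp_force: 78.8
```

```bash
python3 -c "
from h import *
o=bot.get_obs();print(o['q'],o['ee_pos'],o['tcp_rot'])
print(dr(-90))"
```

```text
[-6.70183635e+00  2.42000773e+01  3.28121441e+01  9.86406207e+01
 -7.38153793e-02 -7.86186830e+01] [ 0.67485375 -0.07966872  0.22726165] [ 1.79986574e+02 -7.79986009e-02 -1.08083126e+02]
[ 0.001 -0.     0.316]
```

Call:
play_rows(
  targets=[
    {"grip": 255, "linear": [0, 0, -3], "delta_rot": [0, 0, 0.15]},
    {"grip": 255, "linear": [0, 0, -7], "delta_rot": [0, 0, 0.3]},
    {"grip": 255, "linear": [0, 0, -11], "delta_rot": [0, 0, 0.316]},
    {"grip": 255, "linear": [0, 0, -15], "delta_rot": [0, 0, 0.316]},
    {"grip": 255, "linear": [0, 0, -17], "delta_rot": [0, 0, 0.316]},
    {"grip": 255, "linear": [0, 0, -17], "delta_rot": [0, 0, 0.316]},
    {"grip": 255, "linear": [0, 0, -17], "delta_rot": [0, 0, 0.316]},
  ],
)

```text
time: 11.7
ee_pos: [0.675, -0.0799, 0.0581]
tcp_rot: [-180.0, -0.1, -90.4]
wrist_force: [0.4, 0.6, -1.4]
opening: 0.0164
grasp_force: 78.8
```

```bash
python3 - <<'E'
from h import *
np.set_printoptions(precision=4,suppress=True)
o=bot.get_obs(); print(o['time'],o['ee_pos'],o['tcp_rot'],o['opening'])
P={n:snap(n) for n in('scene','side','wrist')}
def crop(p,c,w=0.14):
    h=np.array([*c,1]); q=p['world_to_cam']@h; f=foc(p); u=p['cx']-f*q[0]/q[2]; v=p['cy']+f*q[1]/q[2]
    return u,v
ims=[]
for n in('scene','side'):
    u,v=crop(P[n],(.63,.08,.04)); u,v=int(u),int(v)
    im=P[n]['color'][max(v-75,0):v+75,max(u-75,0):u+75]; ims.append(cv2.resize(im,(400,400))); print(n,u,v)
cv2.imwrite('pics/a3.png',np.hstack(ims)[:,:,::-1]); cv2.imwrite('pics/w3.png',P['wrist']['color'][:,:,::-1])
for n,p in P.items():
  C=cloud(p)
  for t,z in(('hook_pocket',.057),('disc',0),('guard',0)):
    for r in bot.pinpoint(p,t)[:1]:
        print(n,t,r,onz(p,r['pixel'],z)[:2])
E
```

```text
11.7 [ 0.675  -0.0799  0.0581] [-179.9885   -0.08    -90.3522] 0.0164101147505928
scene 332 246
side 323 203
scene hook_pocket {'pixel': [329.1, 250.1], 'conf': 0.57} [0.6432 0.0509]
scene disc {'pixel': [345.6, 230.7], 'conf': 0.91} [0.59   0.1844]
side hook_pocket {'pixel': [330.1, 203.4], 'conf': 0.79} [0.644  0.0578]
side guard {'pixel': [314.2, 208.4], 'conf': 0.68} [0.6082 0.1076]
```

View pics/a3.png

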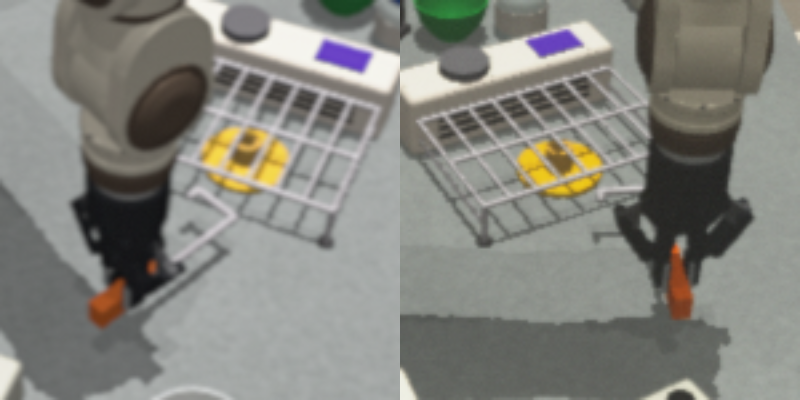

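View pics/w3.png

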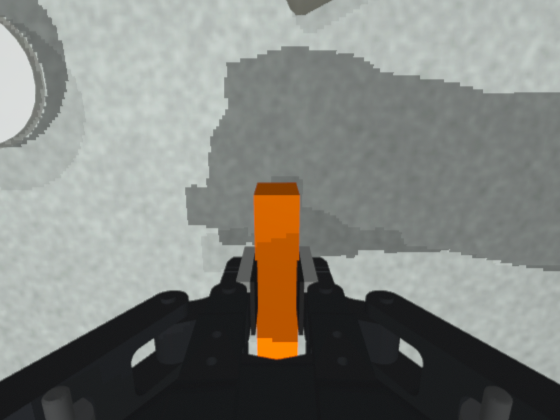

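```bash
python3 - <<'E'
from h import *
from scipy.optimize import least_squares
np.set_printoptions(precision=4,suppress=True)
for n in('scene','side'):
    p=snap(n); C=cloud(p); hsv=cv2.cvtColor(p['color'],cv2.COLOR_RGB2HSV)
    near=(abs(C[...,0]-.595)<.09)&(abs(C[...,1]-.185)<.09)
    y=near&(hsv[...,0]>20)&(hsv[...,0]<32)&(hsv[...,1]>150)
    v,u=np.nonzero(y); X=np.array([onz(p,(a,b),.008)[:2] for a,b in zip(u,v)])
    print(n,'n',len(u),'circ',cv2.minEnclosingCircle(X.astype(np.float32)),X.min(0),X.max(0))
    b=(abs(C[...,0]-.645)<.045)&(abs(C[...,1]-.055)<.05)&(C[...,2]>.03)&(C[...,2]<.085)
    q=C[b]; print(' hook',len(q),np.percentile(q,[2,25,50,75,98],axis=0))
    far=q[q[:,1]>.06]; print(' far',len(far),np.median(far,0),far.min(0),far.max(0))
E
```

```text
scene n 255 circ ((0.5983072519302368, 0.18545697629451752), 0.04949391633272171) [0.5524 0.1367] [0.6427 0.2321]
 hook 142 [[0.6229 0.0087 0.0525]
 [0.6462 0.0385 0.0566]
 [0.6727 0.0638 0.0582]
 [0.6769 0.0737 0.0597]
 [0.6798 0.0787 0.0623]]
 far 82 [0.65   0.073  0.0578] [0.6214 0.0601 0.0512] [0.6796 0.0811 0.0624]
side n 269 circ ((0.5967127084732056, 0.18469470739364624), 0.05137724056839943) [0.5512 0.1335] [0.6448 0.235 ]
 hook 65 [[0.6199 0.0297 0.0506]
 [0.6268 0.0707 0.0546]
 [0.6432 0.0744 0.0564]
 [0.6562 0.0768 0.0586]
 [0.6699 0.0812 0.0606]]
 far 62 [0.6422 0.0744 0.0566] [0.6191 0.0619 0.0488] [0.6694 0.0845 0.0608]
```

Call:
play_rows(
  targets=[
    {"grip": 255, "linear": [0, 0, -2], "delta_rot": [0, 0, 0.006]},
    {"grip": 255, "linear": [0, 0, -3.7], "delta_rot": [0, 0, 0.006]},
    {"grip": 255, "linear": [0, 0, -3.7], "delta_rot": [0, 0, 0.006]},
    {"grip": 255, "linear": [0, 2, -3.7], "delta_rot": [0, 0, 0.006]},
    {"grip": 255, "linear": [0, 5, -3.7], "delta_rot": [0, 0, 0.006]},
    {"grip": 255, "linear": [0, 8, -3.7], "delta_rot": [0, 0, 0.006]},
    {"grip": 255, "linear": [0, 11, -3.7], "delta_rot": [0, 0, 0.006]},
    {"grip": 255, "linear": [0, 14, -3.7], "delta_rot": [0, 0, 0.006]},
    {"grip": 255, "linear": [0, 15.3, -3.7], "delta_rot": [0, 0, 0.006]},
    {"grip": 255, "linear": [0, 15.3, -3.7], "delta_rot": [0, 0, 0.006]},
  ],
)

```text
time: 13.4
ee_pos: [0.675, 0.075, 0.0213]
tcp_rot: [-179.9, -0.1, -89.9]
wrist_force: [-0.8, -0.0, -2.2]
opening: 0.0161
grasp_force: 78.8
```

```bash
python3 - <<'E'
from h import *
np.set_printoptions(precision=4,suppress=True)
o=bot.get_obs(); print(o['time'],o['ee_pos'],o['tcp_rot'],o['wrist_force'])
ims=[]
for n in('scene','side'):
    p=snap(n); C=cloud(p); u,v=((335,235) if n=='scene' else (315,195))
    ims.append(cv2.resize(p['color'][v-60:v+60,u-60:u+60],(400,400)))
    for r in bot.pinpoint(p,'hook_pocket')[:1]: print(n,r,onz(p,r['pixel'],.018)[:2])
    b=(C[...,0]>.615)&(C[...,0]<.69)&(C[...,1]>.2)&(C[...,1]<.24)&(C[...,2]>.008)&(C[...,2]<.04); q=C[b]
    if len(q): print(len(q),np.median(q,0),q.min(0),q.max(0))
cv2.imwrite('pics/a4.png',np.hstack(ims)[:,:,::-1])
E
```

```text
13.4 [0.675  0.075  0.0213] [-179.9377   -0.0629  -89.8876] [-0.839  -0.0453 -2.1518]
scene {'pixel': [364.0, 230.2], 'conf': 0.62} [0.6365 0.2125]
75 [0.6423 0.2259 0.0216] [0.62   0.2014 0.008 ] [0.6795 0.2353 0.0283]
side {'pixel': [319.3, 208.9], 'conf': 0.74} [0.6189 0.0827]
52 [0.6295 0.2229 0.0186] [0.6187 0.2006 0.0081] [0.6583 0.2333 0.024 ]
```

View pics/a4.png

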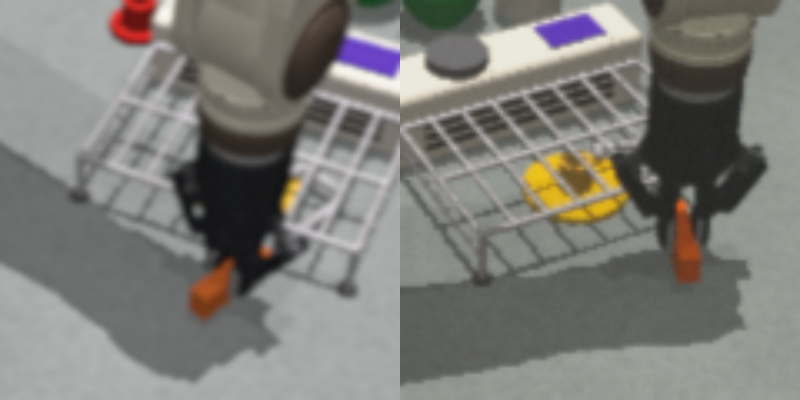

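Call:
play_rows(
  targets=[
    {"grip": 255, "linear": [-1, 0, 0], "delta_rot": [0, 0, 0]},
    {"grip": 255, "linear": [-2, 0, 0], "delta_rot": [0, 0, 0]},
    {"grip": 255, "linear": [-3, 0, 0], "delta_rot": [0, 0, 0]},
    {"grip": 255, "linear": [-4, 0, 0], "delta_rot": [0, 0, 0]},
    {"grip": 255, "linear": [-5, 0, 0], "delta_rot": [0, 0, 0]},
    {"grip": 255, "linear": [-5.3, 0, 0], "delta_rot": [0, 0, 0]},
    {"grip": 255, "linear": [-5.3, -0.7, 0], "delta_rot": [0, 0, 0]},
    {"grip": 255, "linear": [-5.3, -1.5, 0], "delta_rot": [0, 0, 0]},
    {"grip": 255, "linear": [-5.3, -2.3, 0], "delta_rot": [0, 0, 0]},
    {"grip": 255, "linear": [-5.3, -3, 0], "delta_rot": [0, 0, 0]},
  ],
)

```text
time: 14.6
ee_pos: [0.622, 0.0418, 0.0203]
tcp_rot: [180.0, -0.1, -90.1]
wrist_force: [0.2, 1.8, -2.0]
opening: 0.0163
grasp_force: 78.9
```

Call:
play_rows(
  targets=[
    {"grip": 255, "linear": [0, -1, 0], "delta_rot": [0, 0, 0]},
    {"grip": 255, "linear": [0, -2, 0], "delta_rot": [0, 0, 0]},
    {"grip": 255, "linear": [0, -3, 0], "delta_rot": [0, 0, 0]},
    {"grip": 255, "linear": [0, -4, 0], "delta_rot": [0, 0, 0]},
    {"grip": 255, "linear": [0, -5, 0], "delta_rot": [0, 0, 0]},
  ],
)

```text
time: 15.1
ee_pos: [0.6218, -0.0083, 0.0204]
tcp_rot: [-180.0, -0.1, -90.1]
wrist_force: [-0.3, 0.3, -1.8]
opening: 0.0162
grasp_force: 78.9
```

```bash
cat >> h.py <<'E'
def disc(n,z=.008,c=(.597,.1),w=.12):
    p=snap(n); C=cloud(p); hsv=cv2.cvtColor(p['color'],cv2.COLOR_RGB2HSV)
    y=(abs(C[...,0]-c[0])<w)&(abs(C[...,1]-c[1])<w)&(hsv[...,0]>20)&(hsv[...,0]<32)&(hsv[...,1]>150)
    v,u=np.nonzero(y); X=np.array([onz(p,(a,b),z)[:2] for a,b in zip(u,v)],np.float32)
    return cv2.minEnclosingCircle(X),len(u)
E
python3 - <<'E'
from h import *
o=bot.get_obs(); print(o['time'],o['ee_pos'],o['tcp_rot'],o['wrist_force'])
for n in('scene','side'): print(disc(n))
E
```

```text
15.1 [ 0.62176039 -0.00830043  0.02035828] [-1.79999131e+02 -8.44053521e-02 -9.00519409e+01] [-0.27717406  0.31582385 -1.79335996]
(((0.6019545197486877, 0.1276453137397766), 0.04891020059585571), 293)
(((0.5936663746833801, 0.1270701140165329), 0.05112260952591896), 156)
```

Call:
play_rows(
  targets=[
    {"grip": 255, "linear": [0, -1.5, 0], "delta_rot": [0, 0, 0]},
    {"grip": 255, "linear": [0, -3, 0], "delta_rot": [0, 0, 0]},
    {"grip": 255, "linear": [0, -4.5, 0], "delta_rot": [0, 0, 0]},
    {"grip": 255, "linear": [0, -6, 0], "delta_rot": [0, 0, 0]},
    {"grip": 255, "linear": [0, -7.5, 0], "delta_rot": [0, 0, 0]},
    {"grip": 255, "linear": [0, -9, 0], "delta_rot": [0, 0, 0]},
    {"grip": 255, "linear": [0, -10, 0], "delta_rot": [0, 0, 0]},
    {"grip": 255, "linear": [0, -10.3, 0], "delta_rot": [0, 0, 0]},
    {"grip": 255, "linear": [0, -10.3, 0], "delta_rot": [0, 0, 0]},
    {"grip": 255, "linear": [0, -10.3, 0], "delta_rot": [0, 0, 0]},
  ],
)

```text
time: 16.2
ee_pos: [0.6218, -0.1102, 0.0204]
tcp_rot: [180.0, -0.1, -90.0]
wrist_force: [-0.2, -0.6, -1.4]
opening: 0.0163
grasp_force: 78.9
```

```bash
python3 - <<'E'
from h import *
o=bot.get_obs(); print(o['time'],o['ee_pos'],o['tcp_rot'],o['wrist_force'])
for n in('scene','side'): print(disc(n,c=(.597,.03)))
E
```

```text
16.2 [ 0.6217762  -0.11017538  0.02035195] [ 1.79996193e+02 -9.18060378e-02 -9.00322674e+01] [-0.16319479 -0.57624414 -1.4172707 ]
(((0.599601149559021, 0.023180318996310234), 0.04939258098602295), 415)
(((0.5993840098381042, 0.024291731417179108), 0.05129004269838333), 201)
```

Call:
play_rows(
  targets=[
    {"grip": 255, "linear": [0, 0.4, 0], "delta_rot": [0, 0, 0]},
    {"grip": 255, "linear": [0, 0.4, 0], "delta_rot": [0, 0, 0]},
    {"grip": 255, "linear": [0, 0.4, 2.5], "delta_rot": [0, 0, 0]},
    {"grip": 255, "linear": [0, 0.4, 6], "delta_rot": [0, 0, 0]},
    {"grip": 255, "linear": [-1, 0.4, 9], "delta_rot": [0, 0, 0]},
    {"grip": 255, "linear": [-5, 2, 9], "delta_rot": [0, 0, 0]},
    {"grip": 255, "linear": [-9, 4, 9], "delta_rot": [0, 0, 0]},
    {"grip": 255, "linear": [-13, 5, 9], "delta_rot": [0, 0, 0]},
    {"grip": 255, "linear": [-17, 5, 9], "delta_rot": [0, 0, 0]},
    {"grip": 255, "linear": [-18, 5, 7], "delta_rot": [0, 0, 0]},
  ],
)

```text
time: 17.3
ee_pos: [0.4402, -0.06, 0.0926]
tcp_rot: [-179.8, -0.1, -90.0]
wrist_force: [2.0, -0.5, -1.8]
opening: 0.0162
grasp_force: 79.1
```

Call:
play_rows(
  targets=[
    {"grip": 255, "linear": [0, 0, -4], "delta_rot": [0, 0, 0]},
    {"grip": 255, "linear": [0, 0, -6.5], "delta_rot": [0, 0, 0]},
    {"grip": 255, "linear": [0, 0, -7.8], "delta_rot": [0, 0, 0]},
    {"grip": 255, "linear": [0, 0, -8.2], "delta_rot": [0, 0, 0]},
    {"grip": 255, "linear": [0, 0, -8.2], "delta_rot": [0, 0, 0]},
  ],
)

```text
time: 17.8
ee_pos: [0.442, -0.0603, 0.0088]
tcp_rot: [-180.0, -0.1, -90.0]
wrist_force: [0.9, 0.4, -2.3]
opening: 0.0164
grasp_force: 79.0
```

Call:
play_rows(
  targets=[
    {"grip": 255, "linear": [0, 0, -0.15], "delta_rot": [0, 0, 0]},
    {"grip": 0, "linear": [0, 0, -0.15], "delta_rot": [0, 0, 0]},
    {"grip": 0, "linear": [0, 0, -0.15], "delta_rot": [0, 0, 0]},
    {"grip": 0, "linear": [0, 0, -0.15], "delta_rot": [0, 0, 0]},
    {"grip": 0, "linear": [0, 0, 1], "delta_rot": [0, 0, 0]},
    {"grip": 0, "linear": [0, 0, 5], "delta_rot": [0, 0, 0]},
    {"grip": 0, "linear": [0, 0, 10], "delta_rot": [0, 0, 0]},
    {"grip": 0, "linear": [4, 3, 13], "delta_rot": [0, 0, 0]},
    {"grip": 0, "linear": [8, 6, 15], "delta_rot": [0, 0, 0]},
    {"grip": 0, "linear": [12, 8, 15], "delta_rot": [0, 0, 0]},
  ],
)

```text
time: 18.8
ee_pos: [0.5587, 0.018, 0.1625]
tcp_rot: [-179.7, -0.1, -90.1]
wrist_force: [0.7, -0.8, 1.2]
opening: 0.0855
grasp_force: 0.0
```

Call:
play_rows(
  targets=[
    {"grip": 0, "linear": [3.7, 0.4, 2], "delta_rot": [0, 0, 0]},
    {"grip": 0, "linear": [3.7, 0.4, 2], "delta_rot": [0, 0, 0]},
    {"grip": 0, "linear": [3.7, 0.4, 2], "delta_rot": [0, 0, 0]},
  ],
)

```text
time: 19.1
ee_pos: [0.5939, 0.0209, 0.178]
tcp_rot: [180.0, -0.1, -90.0]
wrist_force: [-0.1, -0.0, -1.1]
opening: 0.0853
grasp_force: 0.0
```

```bash
python3 - <<'E'
from h import *
np.set_printoptions(precision=4,suppress=True)
o=bot.get_obs(); print(o['time'],o['ee_pos'],o['tcp_rot'],o['wrist_force'])
p=snap('wrist'); s=snap('scene'); C=cloud(p)
cv2.imwrite('pics/a5.png',cv2.resize(np.hstack([p['color'],s['color']])[:,:,::-1],(800,300)))
hsv=cv2.cvtColor(p['color'],cv2.COLOR_RGB2HSV)
y=(hsv[...,0]>20)&(hsv[...,0]<32)&(hsv[...,1]>150)&(abs(C[...,2]-.008)<.008)
v,u=np.nonzero(y); X=np.array([onz(p,(a,b),.008)[:2] for a,b in zip(u,v)],np.float32); print(len(u),cv2.minEnclosingCircle(X))
b=(np.hypot(C[...,0]-.599,C[...,1]-.024)<.04)&(C[...,2]>.03)&(C[...,2]<.042); q=C[b]; print('hub',len(q),cv2.minEnclosingCircle(q[:,:2].astype(np.float32)),np.median(q,0))
E
```

```text
19.1 [0.5939 0.0209 0.178 ] [179.9699  -0.0873 -90.0235] [-0.1071 -0.0271 -1.0819]
6831 ((0.5983271598815918, 0.024904053658246994), 0.04939236491918564)
hub 673 ((0.598522424697876, 0.024898650124669075), 0.015921413898468018) [0.5983 0.0243 0.0349]
```

View pics/a5.png

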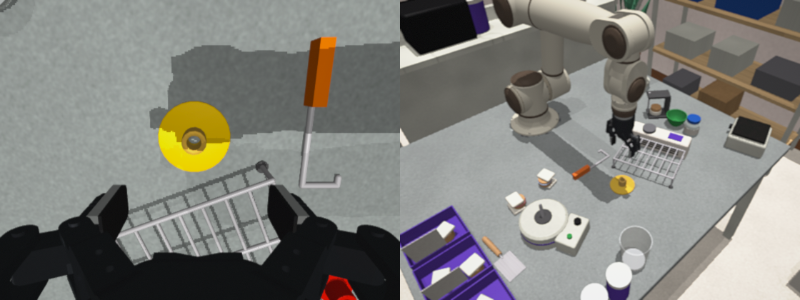

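Call:
play_rows(
  targets=[
    {"grip": 0, "linear": [0.45, 0.38, -4], "delta_rot": [0, 0, 0]},
    {"grip": 0, "linear": [0.45, 0.38, -8], "delta_rot": [0, 0, 0]},
    {"grip": 0, "linear": [0.45, 0.38, -12], "delta_rot": [0, 0, 0]},
    {"grip": 0, "linear": [0.45, 0.38, -12], "delta_rot": [0, 0, 0]},
    {"grip": 0, "linear": [0.45, 0.38, -12], "delta_rot": [0, 0, 0]},
    {"grip": 0, "linear": [0.45, 0.38, -12], "delta_rot": [0, 0, 0]},
  ],
)

```text
time: 19.8
ee_pos: [0.599, 0.0244, 0.0609]
tcp_rot: [-179.8, -0.1, -90.1]
wrist_force: [-0.6, -0.5, 0.4]
opening: 0.0853
grasp_force: 0.0
```

Call:
play_rows(
  targets=[
    {"grip": 0, "linear": [-0.05, 0.03, -2.5], "delta_rot": [0, 0, 0]},
    {"grip": 0, "linear": [-0.05, 0.03, -4.5], "delta_rot": [0, 0, 0]},
    {"grip": 0, "linear": [-0.05, 0.03, -4.7], "delta_rot": [0, 0, 0]},
    {"grip": 255, "linear": [-0.05, 0.03, -4.7], "delta_rot": [0, 0, 0]},
    {"grip": 255, "linear": [-0.05, 0.03, -4.7], "delta_rot": [0, 0, 0]},
    {"grip": 255, "linear": [-0.05, 0.03, -4.7], "delta_rot": [0, 0, 0]},
    {"grip": 255, "linear": [-0.05, 0.03, -4.7], "delta_rot": [0, 0, 0]},
    {"grip": 255, "linear": [-0.05, 0.03, -4.7], "delta_rot": [0, 0, 0]},
    {"grip": 255, "linear": [-0.05, 0.03, -4.7], "delta_rot": [0, 0, 0]},
    {"grip": 255, "linear": [-0.05, 0.03, -4.7], "delta_rot": [0, 0, 0]},
  ],
  force=60,
)

```text
time: 20.8
ee_pos: [0.5985, 0.0249, 0.0123]
tcp_rot: [-179.9, -0.1, -90.0]
wrist_force: [0.5, 0.6, 6.0]
opening: 0.0299
grasp_force: 60.8
```

Call:
play_rows(
  targets=[
    {"grip": 255, "linear": [0, 0, 3], "delta_rot": [0, 0, 0]},
    {"grip": 255, "linear": [0, 0, 8], "delta_rot": [0, 0, 0]},
    {"grip": 255, "linear": [0, 0, 13], "delta_rot": [0, 0, 0]},
    {"grip": 255, "linear": [0, -2, 18], "delta_rot": [0, 0, 0]},
    {"grip": 255, "linear": [-1, -5, 21], "delta_rot": [0, 0, 0]},
    {"grip": 255, "linear": [-2, -9, 24], "delta_rot": [0, 0, 0]},
    {"grip": 255, "linear": [-3, -13, 24], "delta_rot": [0, 0, 0]},
    {"grip": 255, "linear": [-4, -17, 24], "delta_rot": [0, 0, 0]},
    {"grip": 255, "linear": [-4, -19, 24], "delta_rot": [0, 0, 0]},
    {"grip": 255, "linear": [-4, -19, 24], "delta_rot": [0, 0, 0]},
  ],
)

```text
time: 21.8
ee_pos: [0.557, -0.1676, 0.2507]
tcp_rot: [180.0, -0.1, -90.2]
wrist_force: [-0.1, 0.7, -2.5]
opening: 0.0293
grasp_force: 60.3
```

```bash
python3 - <<'E'
from h import *
np.set_printoptions(precision=4,suppress=True)
o=bot.get_obs(); print(o['time'],o['ee_pos'],o['tcp_rot'],o['opening'])
p=snap('wrist','w6.png'); C=cloud(p); print(np.linalg.inv(p['world_to_cam'])[:3,3])
for a,b in((.079,.1),(.1,.12),(.12,.15)):
    s=(C[...,2]>a)&(C[...,2]<b)&(np.hypot(C[...,0]-.558,C[...,1]+.315)<.03); q=C[s]
    if len(q): print(a,len(q),q.mean(0),cv2.minEnclosingCircle(q[:,:2].astype(np.float32)))
s=(C[...,2]>.066)&(C[...,2]<.0722)&(C[...,0]<.63)&(np.hypot(C[...,0]-.558,C[...,1]+.315)<.1); q=C[s][:,:2].astype(np.float32);print('casing',len(q),cv2.minEnclosingCircle(q),q.min(0),q.max(0))
for t,z in(('seat',.075),('grinder',0)):
    for r in bot.pinpoint(p,t)[:1]: print(t,r,onz(p,r['pixel'],z))
E
```

```text
21.8 [ 0.557  -0.1676  0.2507] [179.9745  -0.1067 -90.2357] 0.029299258634901196
[ 0.5561 -0.2342  0.3925]
0.079 98 [ 0.5578 -0.3107  0.0897] ((0.5576361417770386, -0.3137253522872925), 0.005811392329633236)
0.1 119 [ 0.558  -0.3106  0.1104] ((0.5581662654876709, -0.31427091360092163), 0.005880778655409813)
0.12 174 [ 0.558  -0.3108  0.1313] ((0.5581160187721252, -0.3131483495235443), 0.00558629771694541)
casing 13003 ((0.5548160076141357, -0.3064558506011963), 0.0790930762887001) [ 0.4777 -0.3337] [ 0.6299 -0.2339]
seat {'pixel': [272.3, 23.0], 'conf': 0.89} [ 0.5596 -0.3136  0.075 ]
grinder {'pixel': [276.0, 39.5], 'conf': 0.74} [ 0.5565 -0.3162  0.    ]
```

View pics/w6.png

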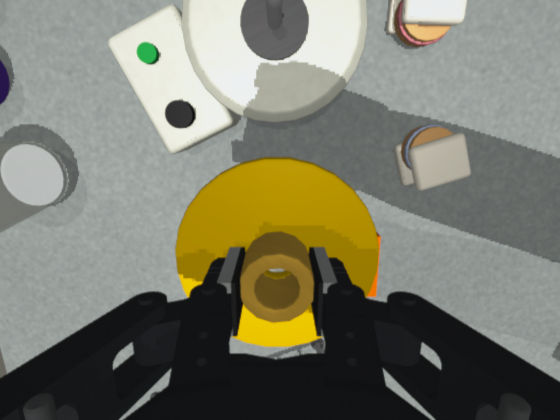

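Call:
play_rows(
  targets=[
    {"grip": 255, "linear": [0.1, -4, 0], "delta_rot": [0, 0, 0.003]},
    {"grip": 255, "linear": [0.1, -8, 0], "delta_rot": [0, 0, 0.003]},
    {"grip": 255, "linear": [0.1, -12, 0], "delta_rot": [0, 0, 0.003]},
    {"grip": 255, "linear": [0.1, -14.7, -2], "delta_rot": [0, 0, 0.003]},
    {"grip": 255, "linear": [0.1, -14.7, -5], "delta_rot": [0, 0, 0.003]},
    {"grip": 255, "linear": [0.1, -14.7, -8], "delta_rot": [0, 0, 0.003]},
    {"grip": 255, "linear": [0.1, -14.7, -8.5], "delta_rot": [0, 0, 0.003]},
    {"grip": 255, "linear": [0.1, -14.7, -8.5], "delta_rot": [0, 0, 0.003]},
    {"grip": 255, "linear": [0.1, -14.7, -8.5], "delta_rot": [0, 0, 0.003]},
  ],
)

```text
time: 22.85
ee_pos: [0.5594, -0.3116, 0.1678]
tcp_rot: [-179.9, -0.1, -89.8]
wrist_force: [1.0, -0.2, -2.2]
opening: 0.0296
grasp_force: 60.2
```

```bash
python3 - <<'E'
from h import *
np.set_printoptions(precision=4,suppress=True)
o=bot.get_obs(); t=o['ee_pos']; print(o['time'],t,o['tcp_rot'])
p=snap('wrist'); C=cloud(p); hsv=cv2.cvtColor(p['color'],cv2.COLOR_RGB2HSV)
s=(abs(C[...,2]-t[2]-.0235)<.006)&(np.hypot(C[...,0]-t[0],C[...,1]-t[1])<.03)&(hsv[...,1]>100); q=C[s][:,:2].astype(np.float32)
print(len(q),cv2.minEnclosingCircle(q),np.median(C[s],0))
y=(hsv[...,0]>18)&(hsv[...,0]<32)&(hsv[...,1]>150)&(abs(C[...,2]-t[2]+.004)<.006)
v,u=np.nonzero(y); X=np.array([onz(p,(a,b),t[2]-.0043)[:2] for a,b in zip(u,v)],np.float32); print(len(u),cv2.minEnclosingCircle(X))
E
```

```text
22.85 [ 0.5594 -0.3116  0.1678] [-179.8907   -0.1453  -89.8081]
3421 ((0.5586433410644531, -0.3178808391094208), 0.028554236516356468) [ 0.5586 -0.3129  0.1904]
18832 ((0.5590167045593262, -0.31213584542274475), 0.049357518553733826)
```

Call:
play_rows(
  targets=[
    {"grip": 255, "linear": [-0.1, -0.22, 0], "delta_rot": [0, 0, 0]},
    {"grip": 255, "linear": [-0.1, -0.22, -0.5], "delta_rot": [0, 0, 0]},
    {"grip": 255, "linear": [-0.1, -0.22, -1.5], "delta_rot": [0, 0, 0]},
    {"grip": 255, "linear": [-0.1, -0.22, -2.5], "delta_rot": [0, 0, 0]},
    {"grip": 255, "linear": [-0.1, -0.22, -3.5], "delta_rot": [0, 0, 0]},
    {"grip": 255, "linear": [-0.1, -0.22, -3.5], "delta_rot": [0, 0, 0]},
  ],
)

```text
time: 23.5
ee_pos: [0.5567, -0.3138, 0.1283]
tcp_rot: [179.8, 0.0, -89.9]
wrist_force: [-0.3, -0.7, -1.6]
opening: 0.0295
grasp_force: 60.3
```

Call:
play_rows(
  targets=[
    {"grip": 255, "linear": [0.1, 0, -1], "delta_rot": [0, 0, 0]},
    {"grip": 255, "linear": [0.1, 0, -2], "delta_rot": [0, 0, 0]},
    {"grip": 255, "linear": [0.1, 0, -3], "delta_rot": [0, 0, 0]},
    {"grip": 255, "linear": [0.1, 0, -3.5], "delta_rot": [0, 0, 0]},
    {"grip": 255, "linear": [0.1, 0, -3.9], "delta_rot": [0, 0, 0]},
    {"grip": 255, "linear": [0.1, 0, -3.9], "delta_rot": [0, 0, 0]},
    {"grip": 255, "linear": [0.1, 0, -3.9], "delta_rot": [0, 0, 0]},
  ],
)

```text
time: 24.2
ee_pos: [0.5587, -0.3143, 0.0922]
tcp_rot: [-180.0, -0.1, -89.9]
wrist_force: [-0.3, 0.0, -2.3]
opening: 0.0296
grasp_force: 60.3
```

Call:
play_rows(
  targets=[
    {"grip": 255, "linear": [0, 0, -0.2], "delta_rot": [0, 0, 0]},
    {"grip": 255, "linear": [0, 0, -0.4], "delta_rot": [0, 0, 0]},
    {"grip": 255, "linear": [0, 0, -0.45], "delta_rot": [0, 0, 0]},
    {"grip": 255, "linear": [0, 0, -0.45], "delta_rot": [0, 0, 0]},
  ],
)

```text
time: 24.6
ee_pos: [0.5586, -0.3143, 0.0874]
tcp_rot: [-180.0, -0.1, -89.9]
wrist_force: [-0.7, 0.4, -2.6]
opening: 0.0297
grasp_force: 60.4
```

Call:
play_rows(
  targets=[
    {"grip": 255, "linear": [0, 0, -0.1], "delta_rot": [0, 0, 0]},
    {"grip": 0, "linear": [0, 0, -0.1], "delta_rot": [0, 0, 0]},
    {"grip": 0, "linear": [0, 0, -0.1], "delta_rot": [0, 0, 0]},
    {"grip": 0, "linear": [0, 0, -0.1], "delta_rot": [0, 0, 0]},
    {"grip": 0, "linear": [0, 0, 1], "delta_rot": [0, 0, 0]},
    {"grip": 0, "linear": [0, 0, 5], "delta_rot": [0, 0, 0]},
    {"grip": 0, "linear": [0, 0, 10], "delta_rot": [0, 0, 0]},
    {"grip": 0, "linear": [0, 0, 15], "delta_rot": [0, 0, 0]},
    {"grip": 0, "linear": [0, 4, 18], "delta_rot": [0, 0, -0.1]},
    {"grip": 0, "linear": [0, 8, 18], "delta_rot": [0, 0, -0.2]},
  ],
)

```text
time: 25.6
ee_pos: [0.5594, -0.2345, 0.2733]
tcp_rot: [-179.5, -0.2, -101.7]
wrist_force: [1.1, 0.1, -0.6]
opening: 0.0852
grasp_force: 0.0
```

```bash
python3 - <<'E'
from h import *
np.set_printoptions(precision=4,suppress=True)
o=bot.get_obs(); print(o['time'],o['ee_pos'],o['tcp_rot'],dr(204))
p=snap('wrist'); C=cloud(p); hsv=cv2.cvtColor(p['color'],cv2.COLOR_RGB2HSV)
y=(hsv[...,0]>18)&(hsv[...,0]<32)&(hsv[...,1]>150)&(abs(C[...,2]-.083)<.008)
v,u=np.nonzero(y); X=np.array([onz(p,(a,b),.083)[:2] for a,b in zip(u,v)],np.float32); print(len(u),cv2.minEnclosingCircle(X),np.median(C[y],0),np.ptp(C[y][:,2]))
E
```

```text
25.6 [ 0.5594 -0.2345  0.2733] [-179.5476   -0.1686 -101.6776] [ 0.008  0.004 -0.948]
6797 ((0.5573489665985107, -0.31084027886390686), 0.04878765344619751) [ 0.5554 -0.3113  0.0821] 0.01546415149662611
```

Call:
play_rows(
  targets=[
    {"grip": 0, "linear": [-19.1, 50.8, -2], "delta_rot": [0, 0, -0.95]},
    {"grip": 0, "linear": [-19.1, 50.8, -2], "delta_rot": [0, 0, -0.95]},
    {"grip": 0, "linear": [-19.1, 50.8, -2], "delta_rot": [0, 0, -0.95]},
    {"grip": 0, "linear": [-19.1, 50.8, -2], "delta_rot": [0, 0, -0.95]},
    {"grip": 0, "linear": [-19.1, 50.8, -2], "delta_rot": [0, 0, -0.95]},
    {"grip": 0, "linear": [-19.1, 50.8, -2], "delta_rot": [0, 0, -0.95]},
    {"grip": 0, "linear": [-19.1, 50.8, -2], "delta_rot": [0, 0, -0.95]},
    {"grip": 0, "linear": [-19.1, 50.8, -2], "delta_rot": [0, 0, -0.95]},
    {"grip": 0, "linear": [-19.1, 50.8, -2], "delta_rot": [0, 0, -0.95]},
    {"grip": 0, "linear": [-19.1, 50.8, -2], "delta_rot": [0, 0, -0.95]},
  ],
)

```text
time: 26.65
ee_pos: [0.3876, 0.2195, 0.2505]
tcp_rot: [180.0, 0.0, -155.8]
wrist_force: [1.2, 0.4, -0.3]
opening: 0.0855
grasp_force: 0.0
```

```bash
python3 - <<'E'
from h import *
o=bot.get_obs(); print(o['time'],o['ee_pos'],o['tcp_rot'],dr(204))
E
```

```text
26.65 [0.38762824 0.21945481 0.25054662] [ 1.79990698e+02  5.34515587e-03 -1.55762487e+02] [-0.     0.    -0.004]
```

Call:
play_rows(
  targets=[
    {"grip": 0, "linear": [-2, 5.4, -2], "delta_rot": [0, 0, 0]},
    {"grip": 0, "linear": [-2, 5.4, -2], "delta_rot": [0, 0, 0]},
    {"grip": 0, "linear": [-2, 5.4, -2], "delta_rot": [0, 0, 0]},
    {"grip": 0, "linear": [-2, 5.4, -2], "delta_rot": [0, 0, 0]},
  ],
)

```text
time: 27.05
ee_pos: [0.369, 0.2713, 0.2303]
tcp_rot: [-180.0, -0.1, -155.7]
wrist_force: [0.5, 0.3, -0.1]
opening: 0.0853
grasp_force: 0.0
```

```bash
python3 - <<'E'
from h import *
np.set_printoptions(precision=4,suppress=True)
o=bot.get_obs(); print(o['time'],o['ee_pos'],o['tcp_rot'])
p=snap('wrist','w7.png'); C=cloud(p); hsv=cv2.cvtColor(p['color'],cv2.COLOR_RGB2HSV)
red=((hsv[...,0]<6)|(hsv[...,0]>174))&(hsv[...,1]>130)&(np.hypot(C[...,0]-.368,C[...,1]-.274)<.06)
for a,b in((.034,.046),(.006,.014)):
    s=red&(C[...,2]>a)&(C[...,2]<b); q=C[s]; print(a,len(q),np.median(q,0),cv2.minEnclosingCircle(q[:,:2].astype(np.float32)))
b=(C[...,2]>.072)&(C[...,2]<.088)&(C[...,0]<.5)&(np.hypot(C[...,0]-.368,C[...,1]-.274)<.12); q=C[b]; print('box near',len(q), q[np.argsort(np.hypot(q[:,0]-.368,q[:,1]-.274))[:200:40]])
E
```

```text
27.05 [0.369  0.2713 0.2303] [-179.9891   -0.0549 -155.7418]
0.034 691 [0.3669 0.2771 0.0389] ((0.36738836765289307, 0.2774405777454376), 0.01793256402015686)
0.006 1155 [0.3602 0.273  0.0091] ((0.3678168058395386, 0.2773364186286926), 0.02983349934220314)
box near 4429 [[0.4064 0.2841 0.0721]
 [0.408  0.288  0.0751]
 [0.4119 0.2729 0.0739]
 [0.413  0.2691 0.0728]
 [0.4139 0.2813 0.079 ]]
```

View pics/w7.png

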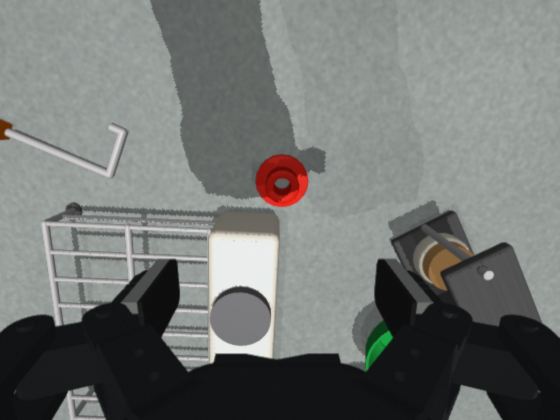

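Call:
play_rows(
  targets=[
    {"grip": 0, "linear": [-0.15, 0.6, -4], "delta_rot": [0, 0, 0]},
    {"grip": 0, "linear": [-0.15, 0.6, -8], "delta_rot": [0, 0, 0]},
    {"grip": 0, "linear": [-0.15, 0.6, -12], "delta_rot": [0, 0, 0]},
    {"grip": 0, "linear": [-0.15, 0.6, -15.5], "delta_rot": [0, 0, 0]},
    {"grip": 0, "linear": [-0.15, 0.6, -16], "delta_rot": [0, 0, 0]},
    {"grip": 0, "linear": [-0.15, 0.6, -16], "delta_rot": [0, 0, 0]},
  ],
)

```text
time: 27.7
ee_pos: [0.3677, 0.2768, 0.0701]
tcp_rot: [-180.0, -0.1, -155.9]
wrist_force: [0.4, -0.0, 0.3]
opening: 0.0856
grasp_force: 0.0
```

Call:
play_rows(
  targets=[
    {"grip": 0, "linear": [0, 0.05, -3], "delta_rot": [0, 0, 0]},
    {"grip": 0, "linear": [0, 0.05, -5], "delta_rot": [0, 0, 0]},
    {"grip": 0, "linear": [0, 0.05, -5.5], "delta_rot": [0, 0, 0]},
    {"grip": 255, "linear": [0, 0.05, -5.5], "delta_rot": [0, 0, 0]},
    {"grip": 255, "linear": [0, 0.05, -5.5], "delta_rot": [0, 0, 0]},
    {"grip": 255, "linear": [0, 0.05, -5.5], "delta_rot": [0, 0, 0]},
    {"grip": 255, "linear": [0, 0.05, -5.5], "delta_rot": [0, 0, 0]},
    {"grip": 255, "linear": [0, 0.05, -5.5], "delta_rot": [0, 0, 0]},
    {"grip": 255, "linear": [0, 0.05, -5.5], "delta_rot": [0, 0, 0]},
    {"grip": 255, "linear": [0, 0.05, -5.5], "delta_rot": [0, 0, 0]},
  ],
  force=50,
)

```text
time: 28.7
ee_pos: [0.3681, 0.2788, 0.0163]
tcp_rot: [180.0, 0.1, -155.8]
wrist_force: [-0.0, -0.3, 6.6]
opening: 0.0343
grasp_force: 49.8
```

Call:
play_rows(
  targets=[
    {"grip": 255, "linear": [0, 0, 3], "delta_rot": [0, 0, 0]},
    {"grip": 255, "linear": [0, 0, 8], "delta_rot": [0, 0, 0]},
    {"grip": 255, "linear": [0, 0, 13], "delta_rot": [0, 0, 0]},
    {"grip": 255, "linear": [0, 0, 18], "delta_rot": [0, 0, 0]},
    {"grip": 255, "linear": [0, 0, 23], "delta_rot": [0, 0, 0]},
    {"grip": 255, "linear": [1, -4, 25], "delta_rot": [0, 0, 0]},
    {"grip": 255, "linear": [2, -8, 25], "delta_rot": [0, 0, 0]},
    {"grip": 255, "linear": [3, -12, 25], "delta_rot": [0, 0, 0]},
    {"grip": 255, "linear": [4.5, -16, 25], "delta_rot": [0, 0, 0]},
    {"grip": 255, "linear": [6, -20, 25], "delta_rot": [0, 0, 0]},
  ],
)

```text
time: 29.7
ee_pos: [0.4275, 0.0768, 0.2654]
tcp_rot: [-180.0, -0.0, -155.7]
wrist_force: [1.3, 0.7, -0.2]
opening: 0.0341
grasp_force: 50.3
```

Call:
play_rows(
  targets=[
    {"grip": 255, "linear": [13, -39.1, 0], "delta_rot": [0, 0, 0]},
    {"grip": 255, "linear": [13, -39.1, 0], "delta_rot": [0, 0, 0]},
    {"grip": 255, "linear": [13, -39.1, 0], "delta_rot": [0, 0, 0]},
    {"grip": 255, "linear": [13, -39.1, 0], "delta_rot": [0, 0, 0]},
    {"grip": 255, "linear": [13, -39.1, 0], "delta_rot": [0, 0, 0]},
    {"grip": 255, "linear": [13, -39.1, 0], "delta_rot": [0, 0, 0]},
    {"grip": 255, "linear": [13, -39.1, 0], "delta_rot": [0, 0, 0]},
    {"grip": 255, "linear": [13, -39.1, 0], "delta_rot": [0, 0, 0]},
    {"grip": 255, "linear": [13, -39.1, 0], "delta_rot": [0, 0, 0]},
    {"grip": 255, "linear": [13, -39.1, 0], "delta_rot": [0, 0, 0]},
  ],
)

```text
time: 30.7
ee_pos: [0.5574, -0.3147, 0.2633]
tcp_rot: [179.9, -0.1, -155.9]
wrist_force: [-0.5, 0.5, -1.0]
opening: 0.0341
grasp_force: 50.3
```

```bash
python3 - <<'E'
from h import *
np.set_printoptions(precision=4,suppress=True)
o=bot.get_obs(); t=o['ee_pos']; print(o['time'],t,o['tcp_rot'])
p=snap('wrist'); C=cloud(p); hsv=cv2.cvtColor(p['color'],cv2.COLOR_RGB2HSV)
red=((hsv[...,0]<6)|(hsv[...,0]>174))&(hsv[...,1]>130)
for dz in(.0237,-.0063):
    s=red&(abs(C[...,2]-t[2]-dz)<.005)&(np.hypot(C[...,0]-t[0],C[...,1]-t[1])<.05); q=C[s]; print(dz,len(q),np.median(q,0),cv2.minEnclosingCircle(q[:,:2].astype(np.float32)))
E
```

```text
30.7 [ 0.5574 -0.3147  0.2633] [ 179.9243   -0.147  -155.9053]
0.0237 4323 [ 0.5545 -0.3151  0.2859] ((0.5566130876541138, -0.31414708495140076), 0.01882585883140564)
-0.0063 3848 [ 0.5389 -0.3223  0.2561] ((0.5549447536468506, -0.31486040353775024), 0.029299620538949966)
```

Call:
play_rows(
  targets=[
    {"grip": 255, "linear": [0.1, 0, -3], "delta_rot": [0, 0, 0]},
    {"grip": 255, "linear": [0.1, 0, -6], "delta_rot": [0, 0, 0]},
    {"grip": 255, "linear": [0.1, 0, -9], "delta_rot": [0, 0, 0]},
    {"grip": 255, "linear": [0.1, 0, -9.6], "delta_rot": [0, 0, 0]},
    {"grip": 255, "linear": [0.1, 0, -9.6], "delta_rot": [0, 0, 0]},
    {"grip": 255, "linear": [0.1, 0, -10.5], "delta_rot": [0, 0, 0]},
    {"grip": 255, "linear": [0.1, 0, -11.5], "delta_rot": [0, 0, 0]},
    {"grip": 255, "linear": [0.1, 0, -12.5], "delta_rot": [0, 0, 0]},
    {"grip": 255, "linear": [0.1, 0, -12.5], "delta_rot": [0, 0, 0]},
  ],
)

```text
time: 31.65
ee_pos: [0.5578, -0.3125, 0.1378]
tcp_rot: [179.9, -0.2, -155.8]
wrist_force: [-0.1, -0.0, -1.2]
opening: 0.0342
grasp_force: 50.3
```

Call:
play_rows(
  targets=[
    {"grip": 255, "linear": [0, -0.15, -0.4], "delta_rot": [0, 0, 0]},
    {"grip": 255, "linear": [0, -0.15, -0.8], "delta_rot": [0, 0, 0]},
    {"grip": 255, "linear": [0, -0.15, -1.0], "delta_rot": [0, 0, 0]},
    {"grip": 255, "linear": [0, -0.15, -1.05], "delta_rot": [0, 0, 0]},
    {"grip": 255, "linear": [0, -0.15, -1.05], "delta_rot": [0, 0, 0]},
  ],
)

```text
time: 32.15
ee_pos: [0.5583, -0.3142, 0.1291]
tcp_rot: [180.0, -0.1, -155.8]
wrist_force: [0.5, 0.0, -1.5]
opening: 0.0342
grasp_force: 50.4
```

Call:
play_rows(
  targets=[
    {"grip": 255, "linear": [0, 0, -0.15], "delta_rot": [0, 0, 0]},
    {"grip": 255, "linear": [0, 0, -0.3], "delta_rot": [0, 0, 0]},
    {"grip": 255, "linear": [0, 0, -0.3], "delta_rot": [0, 0, 0]},
  ],
)

```text
time: 32.45
ee_pos: [0.5585, -0.3143, 0.1273]
tcp_rot: [-179.9, -0.0, -155.8]
wrist_force: [-2.4, 0.3, 5.5]
opening: 0.034
grasp_force: 51.0
```

Contact. Release, rise and check.

Call:
play_rows(
  targets=[
    {"grip": 0, "linear": [0, 0, 0], "delta_rot": [0, 0, 0]},
    {"grip": 0, "linear": [0, 0, 0], "delta_rot": [0, 0, 0]},
    {"grip": 0, "linear": [0, 0, 0], "delta_rot": [0, 0, 0]},
    {"grip": 0, "linear": [0, 0, 2], "delta_rot": [0, 0, 0]},
    {"grip": 0, "linear": [0, 0, 6], "delta_rot": [0, 0, 0]},
    {"grip": 0, "linear": [0, 0, 11], "delta_rot": [0, 0, 0]},
    {"grip": 0, "linear": [0, 3, 15], "delta_rot": [0, 0, 0]},
    {"grip": 0, "linear": [0, 7, 15], "delta_rot": [0, 0, 0]},
    {"grip": 0, "linear": [0, 7, 15], "delta_rot": [0, 0, 0]},
    {"grip": 0, "linear": [0, 7, 15], "delta_rot": [0, 0, 0]},
  ],
)

```text
time: 33.45
ee_pos: [0.5585, -0.2435, 0.2762]
tcp_rot: [-180.0, -0.1, -155.7]
wrist_force: [0.5, -0.4, -0.8]
opening: 0.0853
grasp_force: 0.0
```

```bash
python3 - <<'E'
from h import *
np.set_printoptions(precision=4,suppress=True)
o=bot.get_obs(); t=o['ee_pos']; print(o['time'],t,o['wrist_force'])
P=[snap('wrist'),snap('side')]
for p in P:
    C=cloud(p); hsv=cv2.cvtColor(p['color'],cv2.COLOR_RGB2HSV); nr=np.hypot(C[...,0]-.558,C[...,1]+.314)<.06
    red=((hsv[...,0]<6)|(hsv[...,0]>174))&(hsv[...,1]>130)&nr
    yel=(hsv[...,0]>18)&(hsv[...,0]<32)&(hsv[...,1]>150)&nr
    for nme,m,a,b in(('top',red,.145,.158),('flange',red,.117,.126),('plate',yel,.078,.09)):
        q=C[m&(C[...,2]>a)&(C[...,2]<b)]
        if len(q): print(nme,len(q),np.median(q,0),cv2.minEnclosingCircle(q[:,:2].astype(np.float32)))
s=snap('scene')
cv2.imwrite('pics/a8.png',cv2.resize(np.hstack([s['color'],P[1]['color']])[:,:,::-1],(800,300)))
E
```

```text
33.45 [ 0.5585 -0.2435  0.2762] [ 0.5324 -0.3628 -0.811 ]
top 1145 [ 0.5563 -0.314   0.1499] ((0.5569242238998413, -0.31390446424484253), 0.017896048724651337)
flange 1547 [ 0.5462 -0.306   0.1201] ((0.5567763447761536, -0.31350138783454895), 0.02901308238506317)
plate 3957 [ 0.5423 -0.3046  0.0821] ((0.5578309893608093, -0.3135804831981659), 0.049470193684101105)
top 155 [ 0.5577 -0.3184  0.1503] ((0.5576726198196411, -0.3139435648918152), 0.019155653193593025)
flange 245 [ 0.5536 -0.3285  0.1211] ((0.5569711327552795, -0.3152516484260559), 0.029949450865387917)
plate 809 [ 0.5524 -0.3313  0.0832] ((0.557602047920227, -0.3157883286476135), 0.049789875745773315)
```

View pics/a8.png

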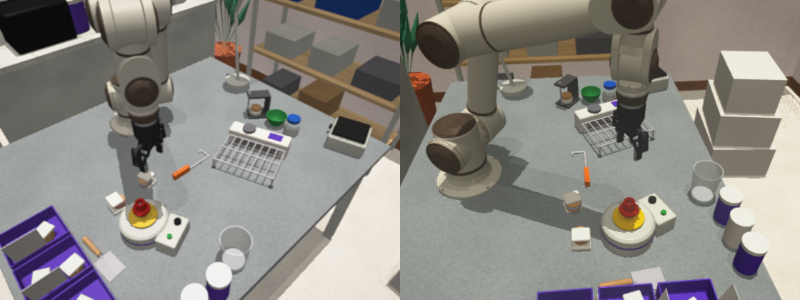

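```bash
python3 -c "
from workcell import bot
print(bot.job_done())"
```

```text
the job is handed in; nothing more can be done
None
```

I've handed the job in: the rod drew the disc out, and the disc and then the knob are fully down on the spindle. The rod lies clear of the guard and the bystanders look undisturbed in the last pictures, at about 33 s of the 72 allowed. The hand-in gave back no verdict.

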